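Set the wheelbase jig to the red stop

TASK

Set the truck-chassis wheelbase jig to the red stop: press down the green pad in the middle of its slider to free the brake and, keeping the pad pressed, push the slider along the rail until it rests against the red stop, then let the pad come up so that the brake holds it there. Do not drag the slider against its brake, and do not shove either stop out of its place. Nothing is to be picked up: leave the loose things around the jig where they are.

Things in the scene. Friction and masses are not known exactly. Their poses are not given: they have to be found in the camera images.
- rail: the jig's rail: an aluminium T-slot bar 40 mm wide and 660 mm long, fixed to the bench on three low black feet (110 mm wide), its top face 46 mm above the bench. Origin on the bench under the rail's centre line, at the middle of the slider's travel; its y axis runs along the rail (the bar reaches from y = -270 to y = +390 mm), its x axis across it, z up. At y = +352 mm it carries the grey fixed front axle saddle, up to 108 mm above the bench.
- slider (a joint): where the grey slider stands along the rail's y axis, in m: 0 with the slider's centre at the rail's origin, + towards the rail's +y; it can run from -0.19 to +0.19. With the brake on the slider is held fast (it takes roughly 15 to 22 N to drag it); with the brake free it runs with about 2 N
- slider_mid (a point): centre of the top face of the slider's block, 63 mm above the bench. The block is 90 mm long along the rail and 56 mm wide. A cross arm with two black-tipped V posts stands on it either side of the pad: the posts are 96 mm apart between their inner faces, in line across the rail, and reach 109 mm above the bench
- pad_top (a point): centre of the upper face of the green brake pad in the middle of the slider, 79 mm above the bench when up; moves with the pad. The pad is 46 mm across the rail and 66 mm along it; at either end (along the rail) it has a green ridge 8 mm thick and 8 mm high, so that a flat hollow 50 mm long lies between the ridges, open to the sides, for a fingertip to press into and push against
- pad (a joint): how far the pad is pressed down, in m: 0 up (brake on), 0.006 fully down. The spring takes about 8 N to start and 11 N fully down; the brake is free from 1.5 mm on, and comes on again by itself when the pad is let up
- red_stop_mid (a point): centre of the red stop block clamped on the rail at one side of the slider (which side varies): 18 mm long along the rail, 56 mm across, from 47 to 67 mm above the bench, with a dark thumbscrew on top up to 85 mm. The slider rests against it when their centres are 54 mm apart along the rail. The clamp slips if it is pushed with more than 45 N
- blue_stop_mid (a point): centre of the blue stop block, alike but for its colour, on the other side of the slider
- wheel_a: loose model truck wheel lying flat, black tyre with a bright hub, 82 mm across and 34 mm high (hub to 38 mm); origin under its centre
- wheel_b: a second loose wheel, the same; origin under its centre
- gearbox: loose aluminium model gearbox, 58 x 120 x 46 mm with its shafts; origin under its centre
- cup: loose orange cup, 74 mm across, 85 mm high; origin under its centre
- driver: loose yellow-handled screwdriver lying on the bench, 170 mm long, 26 mm thick; origin under its middle, x along it
- paint_jar: loose small paint jar with a white lid, 42 mm across, 52 mm high; origin under its centre
- sanding_block: loose black sanding block, 68 x 95 x 30 mm; origin under its centre

How it is judged:
By the outcome, as a careful person would: the job done as asked, in the order asked, and still so for the second after the job is handed in, with the robot touching nothing.
It also fails if it takes over 43 s, if anything falls off the work surface, if the arm or the gripper's body presses on something with over 40 N, if the wrist force passes 120 N, or if a joint passes its speed limit or range.

ROBOT

A 6-joint arm with a two-finger parallel gripper is mounted at the origin on the work surface. World frame = base frame: x ahead of the robot, y to its left, z up, the work surface at z = 0. Lengths are in mm, angles in rad, forces in N, time in s.
With the tool pointing down it reaches from about 425 to 1125 mm from the base axis. Payload 14.9 kg.
Tool frame: the origin (TCP) lies at the very end of the fingers, on their centre line; the grasp point (between the pads) lies 19 mm behind it; z points along the fingers, y is the line along which they close (so a half turn about z gives the same grasp; the last joint's range is limited). The gripper opens to 91 mm and grips with 3 to 60 N. Pads are 32 mm wide; open, the fingers measure 118 mm over their backs; the gripper's body (76 mm by 178 mm) begins 60 mm behind the grasp point.
Start: joints at [1.199, 0.379, 1.734, -0, 1.028, -0.033], TCP at [232.656, 660.219, 213.932] pointing down, gripper open.
Joint ranges: [-2.77, 2.77], [-0.74, 2.19], [0, 2.66], [-1.06, 4.2], [0.31, 2.87], [-3.08, 3.08]. Speed limits (rad/s): [1.89, 1.89, 2.39, 3.14, 3.14, 3.14].

INTERFACE

Orientations are given as a rotation vector (axis times angle).
In Python, from rig import * gives the robot as it stands. Calls block until the motion is done:
- goto(position, orientation): joint-space move of the TCP to a pose.
- line_to(position, rotation=None, rate=150, force_limit=None): straight line of the TCP; rotation=None keeps the orientation; rate is the mean speed in mm/s. With force_limit (N) it stops when the force on the tool has changed by that much, and returns True; else False.
- set_joints(angles): joint-space move.
- ungrasp() and close(strength=None): open the fingers fully, or close them until they stop; strength is the grip in N (None keeps the last).
- hold(seconds).
- ik(position, orientation): joint angles nearest the present ones, or None.
- capture(name): name is "side" or "top"; returns the picture (400x640x3 uint8, red, green, blue); there is no depth.
- camera_params(name): a dict with "intrinsics" (3x3 intrinsics, pixels), "distortion" ([k1, k2, p1, p2, k3] as OpenCV has them; the pictures are not rectified), "world_from_camera" (4x4, takes a point from camera to world coordinates). Camera axes: x right, y up, looking along -z (the intrinsics and any distortion apply to the point x, -y, -z); pixel columns grow to the right and rows downward; lengths in mm; the calibration is good to about 2 mm. A picture is of the moment at which its call begins. camera_params takes no time and is no camera call.
A pose or a line that the arm cannot do raises IKError and nothing moves.
- finish_job(): hands the job in; it is judged then, once.
Readings, each from a call of its own:
- current_t(): time.
- current_joints(): joint angles.
- current_joint_velocities(): joint speeds.
- current_joint_torque(): joint torques, N m.
- current_eef_pos(): TCP position.
- current_eef_rot(): TCP orientation.
- current_wrist_force(): force on the tool from outside, world axes, zero at the start.
- current_wrist_torque(): the same for the moment, N m.
- current_grip_width(): finger opening in mm.
- current_grasp_force(): force on a finger pad.
Only numpy, scipy, OpenCV 4.12 (cv2) and the standard library are available. Lean on these libraries where they do the work, as an engineer would, in place of code of your own. Each camera call takes 0.05 s, during which the arm holds its last target. There are 200 camera calls.

## Working session

There is one attempt and no reset: what is moved stays moved. The work goes in short steps, each a Python script; the robot and the scene stay as the last script left them, time stands still between calls to the robot, and variables do not carry over. Pictures are saved under pics/ and viewed, at most 10 in all, crops included, and the job is handed in when it is done.

```bash
mkdir -p pics; python3 - <<'E'
from rig import *
import cv2,numpy as np
for n in("side","top"):
    im=capture(n); cv2.imwrite(f"pics/{n}0.png",im[:,:,::-1]); p=camera_params(n)
    print(n,np.round(p["intrinsics"],1).tolist(),np.round(p["distortion"],3),np.round(p["world_from_camera"],3).tolist())
print(current_eef_rot(),current_t(),current_grip_width())
E
```

```text
side [[436.3, 0.0, 332.5], [0.0, 436.3, 201.5], [0.0, 0.0, 1.0]] [-0.035  0.     0.     0.     0.   ] [[0.85, 0.32, -0.42, 127.901], [-0.527, 0.539, -0.657, -614.78], [0.016, 0.779, 0.626, 654.663], [0.0, 0.0, 0.0, 1.0]]
top [[414.4, 0.0, 321.4], [0.0, 414.4, 204.1], [0.0, 0.0, 1.0]] [-0.062  0.     0.     0.     0.   ] [[0.005, 0.993, -0.115, 450.805], [-1.0, 0.002, -0.03, 2.404], [-0.03, 0.115, 0.993, 917.803], [0.0, 0.0, 0.0, 1.0]]
[-5.29622325e-01 -3.09644439e+00  1.53622473e-03] 0.1 91.22852413888633
```

View pics/top0.png

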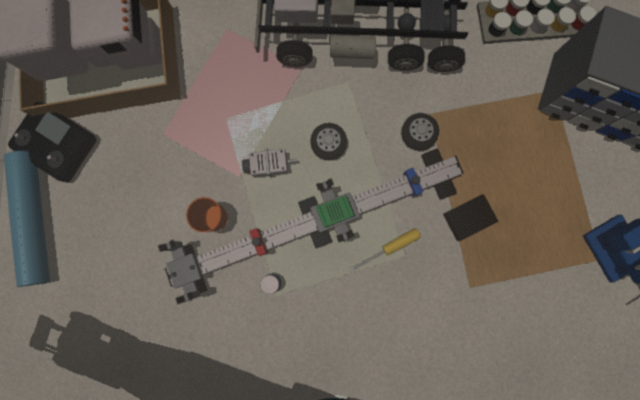

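View pics/side0.png

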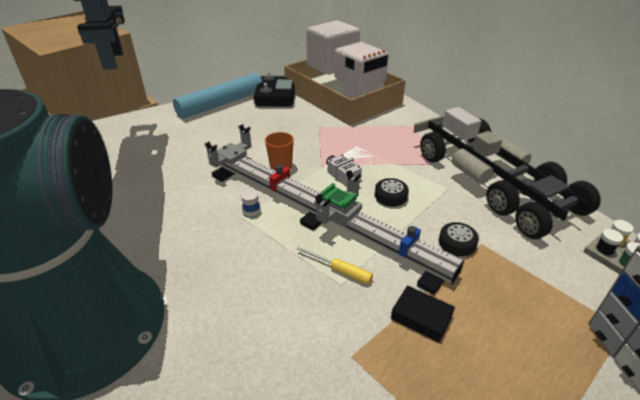

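The top view shows the green pad at about (336,211), the red stop at (258,241) on the saddle (+y) side, and the blue stop at (413,182). The side view agrees: pad (337,196), red (279,178), blue (409,240). Next I'll locate the colours in both views.

```bash
cat > h.py <<'E'
from rig import *
import cv2,numpy as np
from scipy.spatial.transform import Rotation as R
def ray(n,uv):
    p=camera_params(n);T=np.array(p["world_from_camera"])
    x,y=cv2.undistortPoints(np.array([[uv]],float),np.array(p["intrinsics"]),np.array(p["distortion"]))[0,0]
    return T[:3,3],T[:3,:3]@np.array([x,-y,-1])
def plane(n,uv,z):
    o,d=ray(n,uv);return o+d*(z-o[2])/d[2]
BOX={"top":(150,130,480,310),"side":(200,140,480,290)}
def blob(n,im,c):
    h=cv2.cvtColor(im,cv2.COLOR_RGB2HSV);H,S,V=cv2.split(h)
    m={"green":(H>50)&(H<85),"red":(H<5)|(H>174),"blue":(H>100)&(H<125)}[c]&(S>130)&(V>40)
    x0,y0,x1,y1=BOX[n];k=np.zeros_like(m);k[y0:y1,x0:x1]=1
    _,l,s,ce=cv2.connectedComponentsWithStats((m&k).astype(np.uint8))
    i=1+s[1:,4].argmax();q=np.argwhere(l==i)[:,::-1].astype(np.float32)
    return ce[i],s[i,4],cv2.minAreaRect(q)
def find():
    out={}
    ims={n:capture(n) for n in BOX}
    for c,z in(("green",82),("red",68),("blue",68)):
        r=[]
        for n in BOX:
            ce,a,rc=blob(n,ims[n],c);r.append(plane(n,rc[0],z)[:2] if c=="green" else plane(n,ce,z)[:2])
            print(c,n,np.round(ce,1),a,np.round(rc[0],1),np.round(plane(n,ce,z),1),np.round(r[-1],1))
        (o,d),(p,e)=[ray(n,blob(n,ims[n],c)[0]) for n in BOX]
        s=np.linalg.lstsq(np.c_[d,-e],p-o,rcond=None)[0];print("  tri",np.round((o+s[0]*d+p+s[1]*e)/2,1))
        out[c]=r[0]
    return out
E
python3 - <<'E'
from h import *
f=find()
print(np.round([f["red"]-f["green"],f["green"]-f["blue"]],1))
E
```

```text
Traceback (most recent call last):
  File "h.py", line 24, in find
    ce,a,rc=blob(n,ims[n],c);r.append(plane(n,rc[0],z)[:2] if c=="green" else plane(n,ce,z)[:2])
            ~~~~^^^^^^^^^^^^
  File "h.py", line 16, in blob
    i=1+s[1:,4].argmax();q=np.argwhere(l==i)[:,::-1].astype(np.float32)
        ~~~~~~~~~~~~~~^^
ValueError: attempt to get argmax of an empty sequence
```

```bash
sed -i 's/(S>130)/(S>90)/' h.py; python3 - <<'E'
import cv2
for n,P in(("top",[(336,211),(330,213),(258,240),(413,182)]),("side",[(337,196),(279,178),(409,240)])):
    h=cv2.cvtColor(cv2.imread(f"pics/{n}0.png"),cv2.COLOR_BGR2HSV)
    print([h[y,x].tolist() for x,y in P])
from h import *
f=find()
print(np.round([f["red"]-f["green"],f["green"]-f["blue"]],1))
E
```

```text
[[64, 89, 92], [65, 87, 88], [15, 8, 66], [0, 10, 52]]
[[68, 139, 88], [1, 202, 82], [110, 186, 151]]
green top [335.4 210.8] 347 [334.8 211.1] [534.2  -0.7  82. ] [5.338e+02 5.000e-01]
green side [337.8 196.4] 479 [337.8 195.9] [530.3  -5.3  82. ] [531.3  -3.9]
  tri [ 5.342e+02 -4.000e-01  7.720e+01]
red top [260.4 249.3] 88 [260.3 249.2] [455.8 152.9  68. ] [455.8 152.9]
red side [277.8 177.9] 267 [277.8 177.4] [458.7 138.1  68. ] [458.7 138.1]
  tri [460.  152.5  58.7]
blue top [416.5 188.3] 80 [416.5 188. ] [ 582.7 -168.4   68. ] [ 582.7 -168.4]
blue side [407.5 242.8] 266 [407.9 240.8] [ 578.6 -181.5   68. ] [ 578.6 -181.5]
  tri [ 586.1 -171.9   55.9]
[[-77.9 152.5]
 [-49.  168.9]]
```

```bash
sed -i 's/(S>90)/(S>60)/; s/(m&k).astype(np.uint8))/cv2.morphologyEx((m\&k).astype(np.uint8),cv2.MORPH_CLOSE,np.ones((9,9))))/; s/"top":(150,130,480,310)/"top":(235,130,480,310)/' h.py; python3 - <<'E'
from h import *
f=find()
print(np.round([f["red"]-f["green"],f["green"]-f["blue"]],1))
im=capture("top");print([np.round(blob("top",im,c)[2],1) if 0 else blob("top",im,c)[2] for c in("green","red","blue")])
cv2.imwrite("pics/crop1.png",cv2.resize(im[150:290,230:440,::-1],None,fx=3.8,fy=3.8,interpolation=cv2.INTER_CUBIC))
E
```

```text
green top [334.8 210.9] 705 [334.8 211. ] [5.341e+02 5.000e-01 8.200e+01] [5.34e+02 5.00e-01]
green side [338.2 196.3] 534 [338.2 195.1] [531.3  -5.3  82. ] [533.4  -1.9]
  tri [5.348e+02 4.000e-01 7.680e+01]
red top [257.7 241.7] 230 [257.6 241.6] [471.4 158.7  68. ] [471.4 158.7]
red side [277.8 177.9] 280 [277.8 177.4] [458.6 138.   68. ] [458.6 138. ]
  tri [470.8 162.9  48.1]
blue top [413.6 181.7] 220 [413.6 181.3] [ 596.7 -162.6   68. ] [ 596.7 -162.6]
blue side [407.7 242.6] 301 [407.9 241. ] [ 579.2 -181.3   68. ] [ 579.2 -181.3]
  tri [ 598.6 -165.6   45.7]
[[-62.6 158.3]
 [-62.8 163.1]]
[((334.7267761230469, 210.9897003173828), (22.04131317138672, 31.949134826660156), 68.96248626708984), ((257.51031494140625, 241.726806640625), (26.564449310302734, 9.477046966552734), 68.96248626708984), ((413.6021423339844, 181.28102111816406), (26.228778839111328, 10.508599281311035), 70.01689147949219)]
```

View pics/crop1.png

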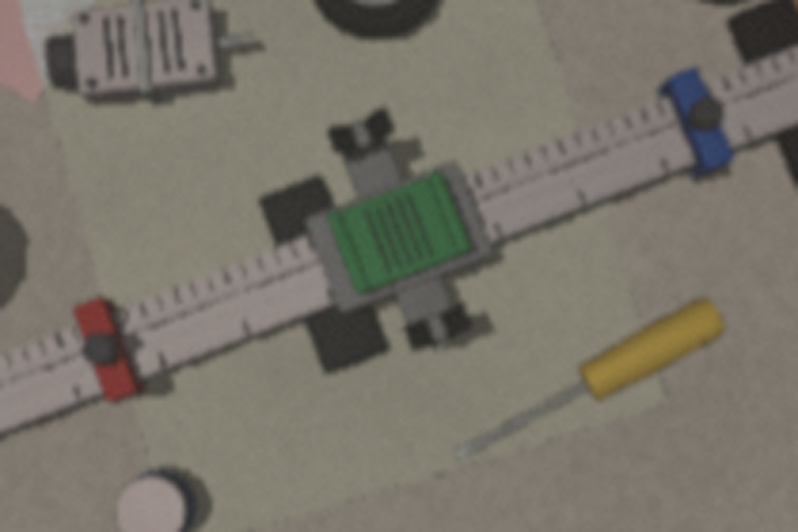

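The crop shows the pad (hollow between ridges), red stop and blue stop clearly, and the rail line is consistent across all three. Expected travel is about 116 mm. Now I'll approach and press.

```bash
cat >> h.py <<'E'
u=np.array([-125.3,321.3,0]);u/=np.linalg.norm(u)
P0=np.array([534.3,0.3,0])
zt=np.array([0,0,-1.])
rot=R.from_matrix(np.c_[u,np.cross(zt,u),zt]).as_rotvec()
def at(s,z): return P0+s*u+[0,0,z]
E
python3 - <<'E'
from h import *
print(ik(at(3,130),rot),ik(at(125,74),rot))
close(20)
goto(at(3,130),rot)
line_to(at(3,90),rate=80)
f0=current_wrist_force()
hit=line_to(at(3,74),rate=15,force_limit=14)
print(hit,current_eef_pos(),current_wrist_force()-f0,current_t(),current_grip_width())
E
```

```text
[-3.79064130e-02  2.42652732e-01  2.10779259e+00 -8.88178420e-16
  7.91147328e-01 -4.09743576e-01] [ 1.88061070e-01  3.00516418e-01  2.17810216e+00 -8.88178420e-16
  6.62974077e-01 -1.83776093e-01]
False [533.25409346   3.08058846  74.22474574] [-2.75041836 -0.070007   10.27172778] 6.2583 0.34873526083497175
```

```bash
python3 - <<'E'
from h import *
def rep(t): 
    p=current_eef_pos();print(t,np.round(p,1),"s=",round(float((p-P0)@u),1),"F along",round(float(current_wrist_force()@u),1),np.round(current_wrist_force(),1),round(current_t(),2))
h=line_to(at(95,74),rate=40,force_limit=10);rep(h)
cv2.imwrite("pics/mid.png",capture("side")[100:300,180:480,::-1])
if not h:
    h=line_to(at(140,74),rate=15,force_limit=8);rep(h)
cv2.imwrite("pics/end.png",cv2.resize(capture("side")[100:300,180:480,::-1],None,fx=2.6,fy=2.6))
E
```

```text
False [499.7  88.7  74.2] s= 94.9 F along -0.3 [-3.3 -1.6  9.5] 8.71
True [489.3 118.6  74.8] s= 126.6 F along -3.8 [-1.6 -4.7  9.7] 10.72
```

View pics/end.png

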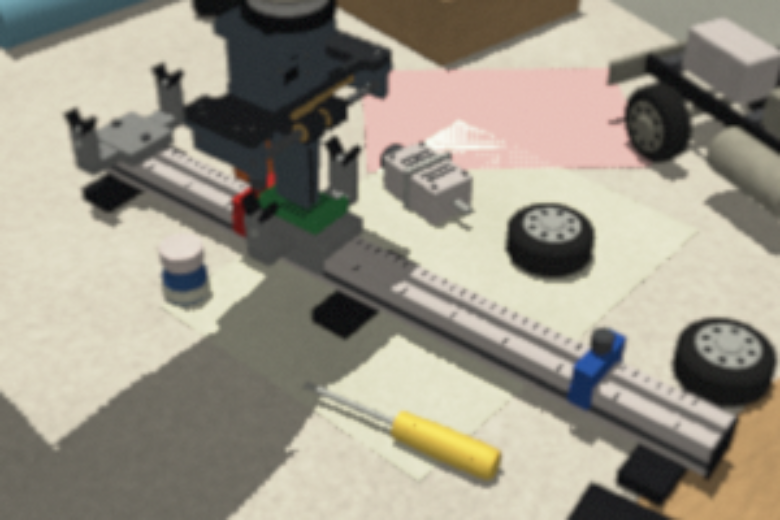

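The picture shows the slider touching the red stop (crop ≈(245,212)), with the finger still pressing the pad. One gentle push will confirm the contact is firm, then I'll release.

```bash
python3 - <<'E'
from h import *
def rep(t): 
    p=current_eef_pos();print(t,np.round(p,1),"s=",round(float((p-P0)@u),1),"F along",round(float(current_wrist_force()@u),1),np.round(current_wrist_force(),1),round(current_t(),2))
h=line_to(at(140,74),rate=8,force_limit=8);rep(h)
p=current_eef_pos()
line_to([p[0],p[1],95],rate=25);rep("up")
line_to([p[0],p[1],200],rate=100)
q=np.array([p[0],p[1],260.])-300*u
goto(q,rot);rep("clear")
f=find();print((f["red"]-f["green"])@u[:2],f["red"]-f["green"],(f["red"]-f["blue"])@u[:2])
im=capture("top")
cv2.imwrite("pics/fin.png",cv2.resize(im[150:310,150:440,::-1],None,fx=2.7,fy=2.7,interpolation=cv2.INTER_CUBIC))
cv2.imwrite("pics/fins.png",cv2.resize(capture("side")[120:240,180:380,::-1],None,fx=4,fy=4,interpolation=cv2.INTER_CUBIC))
E
```

```text
True [489.3 118.6  75. ] s= 126.6 F along -4.6 [-1.3 -5.4  9.2] 11.21
up [489.1 118.7  94.9] s= 126.7 F along 0.1 [-0.   0.1 -0.2] 12.17
clear [ 597.9 -159.8  259.4] s= -172.3 F along 0.4 [ 0.2  0.5 -0.3] 14.53
green top [448.  238.7] 2962 [445.7 231.9] [ 478.5 -226.8   82. ] [ 492.1 -222.5]
green side [295.9 176.5] 469 [295.6 175.9] [488.1 104.3  82. ] [488.5 106.4]
  tri [ 420.9 -151.5  277.1]
red top [257.4 241.7] 214 [257.1 241.6] [471.4 159.4  68. ] [471.4 159.4]
red side [272. 181.] 106 [271.9 180.5] [441.9 133.9  68. ] [441.9 133.9]
  tri [465.  168.4  37.9]
blue top [411.7 178.7] 163 [413.2 181.3] [ 603. -159.   68.] [ 603. -159.]
blue side [407.7 242.6] 298 [408.1 241.1] [ 579.1 -181.4   68. ] [ 579.1 -181.4]
  tri [ 604.6 -162.1   40.1]
363.2533619522379 [-20.67493212 381.83569414] 344.3998848453273
```

View pics/fin.png

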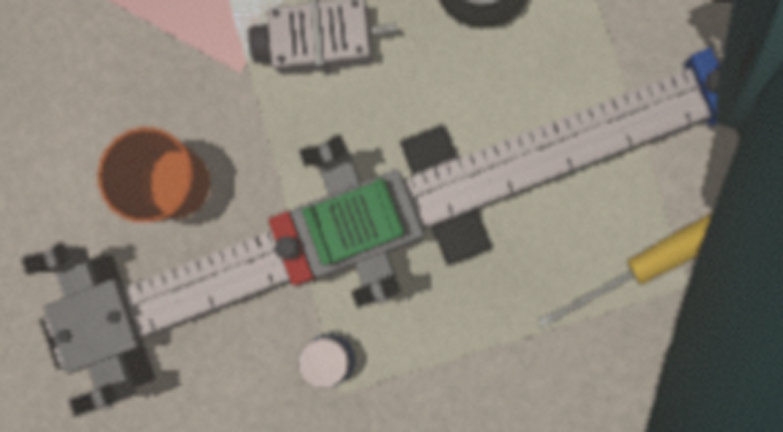

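View pics/fins.png

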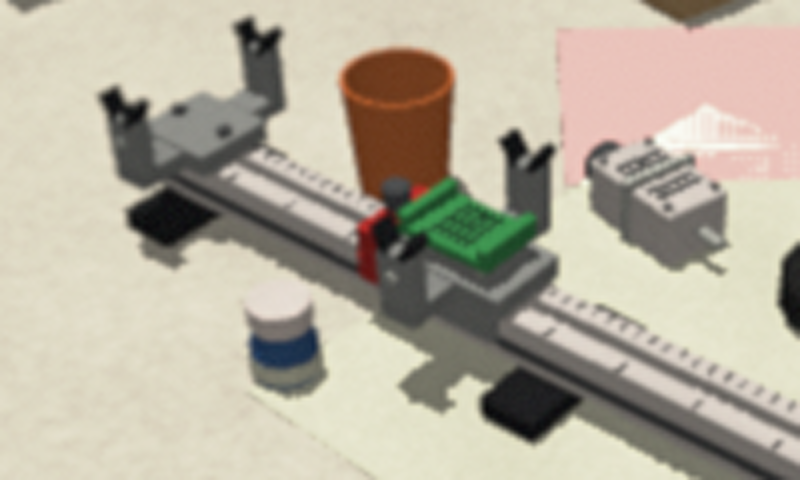

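The slider sits flush against the red stop at crop (290,248) with the pad up. The red stop hasn't moved (257,241.6 before and after), and the loose things visible are where they were.

```bash
python3 -c "
from rig import *
print(finish_job())"
```

```text
the job is handed in; nothing more can be done
None
```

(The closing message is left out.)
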